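# Freshly oiled furniture feet to the drying rack in reverse order

## Task

Four turned wooden furniture feet have just been oiled, one after another starting at the post end of the plywood oiling rack. Move them to the steel drying rack in the reverse order, so that the foot now furthest from the oiling rack's post ends up nearest the drying rack's post, and the one now nearest the post ends up furthest away. Stand each foot upright in the middle of its own grey felt pad, and never let one tip over.

Things in the scene. Friction and masses are not known exactly. Their poses are not given: they have to be found in the camera images.
- leg: the tall slim wooden foot, 95 mm high: round base 40 mm across and 12 mm high, above it a round shaft, 29 mm across at 18 mm up, narrowing to 27 mm at 88 mm up; about 50 g. Origin: centre of its underside; z up
- bun: the low squat round wooden foot, 50 mm high, 46 mm across with upright sides from 18 to 40 mm above its underside; about 60 g. Origin: centre of its underside; z up
- spool: the spool-shaped wooden foot, 75 mm high: round flanges 44 mm across at bottom (up to 14 mm) and top (from 62 mm), a round waist 28 mm across from 18 to 58 mm above the underside; about 60 g. Origin: centre of its underside; z up
- block: the square wooden foot, 40 x 40 mm and 70 mm high with flat sides, x and y axes square to its sides, turned up to 0.3 rad from the oiling rack's axes; about 80 g. Origin: centre of its underside; z up
- seat_leg: grey felt pad (76 mm across, 4 mm thick, fixed) of the oiling rack on which the tall slim foot stands at the start; it stays there, and so records the tall slim foot's place in the row. Origin: centre of its underside; the pads all look alike
- seat_bun: grey felt pad (76 mm across, 4 mm thick, fixed) of the oiling rack on which the squat round foot stands at the start; it stays there, and so records the squat round foot's place in the row. Origin: centre of its underside; the pads all look alike
- seat_spool: grey felt pad (76 mm across, 4 mm thick, fixed) of the oiling rack on which the spool-shaped foot stands at the start; it stays there, and so records the spool-shaped foot's place in the row. Origin: centre of its underside; the pads all look alike
- seat_block: grey felt pad (76 mm across, 4 mm thick, fixed) of the oiling rack on which the square foot stands at the start; it stays there, and so records the square foot's place in the row. Origin: centre of its underside; the pads all look alike
- oiling_rack: Oiling rack, pale plywood, wooden post; the four feet start on its pads in any order. Fixed board 84 (x) by 420 mm (y), one upright post at its +y end (the robot's left; ball top 77 mm up). Round grey felt pads, 76 mm across, at y = +135, +45, -45, -135 mm (x = 0), tops at z = 20 mm. Origin: centre of underside, on the table. y runs along the row, within 0.12 rad of world y; either rack may be the nearer
- drying_rack: Drying rack, dark steel, bright steel post; empty at the start. Fixed board 84 (x) by 420 mm (y), one upright post at its +y end (the robot's left; ball top 77 mm up). Round grey felt pads, 76 mm across, at y = +135, +45, -45, -135 mm (x = 0), tops at z = 20 mm. Origin: centre of underside, on the table. y runs along the row, within 0.12 rad of world y; either rack may be the nearer
Mind the look-alikes: they are no part of the job. What is shaped like the bun but red or turquoise is not meant.

How it is judged:
By the outcome, as a careful person would: the job done as asked, in the order asked, and still so for the second after the job is handed in, with the robot touching nothing.
It also fails if it takes over 112 s, if anything falls off the work surface, if the arm or the gripper's body presses on something with over 40 N, if the wrist force passes 120 N, or if a joint passes its speed limit or range.

## Robot

A 6-joint arm with a two-finger parallel gripper is mounted at the origin on the work surface. World frame = base frame: x ahead of the robot, y to its left, z up, the work surface at z = 0. Lengths are in m, angles in rad, forces in N, time in s.
With the tool pointing down it reaches from about 0.2 to 0.875 m from the base axis. Payload 3.4 kg.
Tool frame: the origin (TCP) lies between the finger pads; the fingertips stand 11 mm ahead of it and the grasp point (between the pads) lies 8 mm behind it (robot.tip_reach is the distance from the TCP to the fingertips, in m); z points along the fingers, y is the direction in which the jaws open and shut (so a half turn about z gives the same grasp; the last joint's range is limited). The gripper opens to 94 mm and grips with 3 to 60 N. Pads are 16 mm wide; open, the fingers measure 119 mm over their backs; the gripper's body (75 mm by 177 mm) begins 78 mm behind the grasp point.
Start: joints at [-1.331, 0.276, 1.505, -0, 1.361, -0.121], TCP at [0.203, -0.538, 0.216] pointing down, gripper open.
Joint ranges: [-2.89, 2.89], [-0.75, 2.08], [0.22, 2.7], [-1.18, 4.32], [0.11, 2.71], [-2.7, 2.7]. Speed limits (rad/s): [2.57, 2.57, 3.14, 3.14, 3.14, 3.14].

## Interface

Orientations are given as [roll, pitch, yaw] about the fixed x, y, z axes, in that order (R = Rz(yaw) Ry(pitch) Rx(roll)).
In Python, from rig import robot gives the robot as it stands.
- The arm moves only by the tool step_arm, never from a script. Its argument "moves" is a list of rows, each a list of 3 entries, a list of its own where there are three numbers: the gripper command: -1 is shut, 1 is fully open, values between are in proportion, then the shift along the world's x, y, z in cm, then the turn about the world's z in degrees. In form: [[jaw, [dx, dy, dz], yaw], ...]. A call has 1 to 5 rows; each row is the pose to reach, as a shift and turn from the pose measured when the call began; what a row does not reach only later rows make up. A row lasts 1/12 s, in which the tool goes at most 41.7 mm and 7.16 degrees, less where a joint would pass 70% of its speed; a pose out of reach is approached as far as the arm can. A call with a gripper value outside its range is refused whole. The fingers move at their own pace and stop on an object; "force" is the grip in N (left out, the last holds). Time passes only in rows, so rows that repeat a pose let the fingers close. It gives the time, the measured TCP pose, the force and the opening at its end, in the units of the state.
- robot.get_obs(): the state, without advancing time (a new reading comes with each control period).
- robot.read_camera(name): name is "scene" or "side" or "wrist"; returns the picture (420x560x3 uint8, red, green, blue); there is no depth.
- robot.get_calibration(name): a dict with "mtx" (3x3 intrinsics, pixels), "dist" ([k1, k2, p1, p2, k3] as OpenCV has them; the pictures are not rectified), "world_to_cam" (4x4, takes a point from world to camera coordinates); the wrist camera has in their place "tool_from_camera" (4x4, takes a point from camera to tool coordinates, whose origin is the TCP and whose axes are the flange's). Camera axes: x right, y up, looking along -z (the intrinsics and any distortion apply to the point x, -y, -z); pixel columns grow to the right and rows downward; lengths in m; the calibration is good to about 2 mm. A picture is of the moment at which its call begins: read the wrist's pose just before it. get_calibration takes no time and is no camera call.
- robot.finish_job(): hands the job in, once; it reports no verdict.
The state is a dict: "time": time; "joints": joint angles; "joint_vel": joint speeds; "tau": joint torques, N m; "tcp_pos": TCP position; "ee_rot": TCP orientation; "force": force on the tool from outside, world axes, zero at the start; "ft_torque": the same for the moment, N m; "opening": finger opening in m.
Only numpy, scipy, OpenCV 4.12 (cv2) and the standard library are available. Lean on these libraries where they do the work, as an engineer would, in place of code of your own. Each camera call takes 0.05 s, during which the arm holds its last target.

## Working session

There is one attempt and no reset: what is moved stays moved. The work goes in short steps, Python scripts to look and compute and a tool call to move; the robot and the scene stay as the last step left them, time stands still between calls to the robot, and variables do not carry over. Pictures are saved under pics/ and viewed, and the job is handed in when it is done.

Besides the shell and the picture viewer there is one more tool, called as name([rows], argument=value, ...), one row to a line, values as JSON. step_arm: Moves the arm, as the interface text tells. Its arguments: {"type":"object","properties":{"moves":{"type":"array"},"force":{"type":"number"}},"required":["moves"]}

```bash
ls; mkdir -p pics; python3 - <<'E'
from rig import robot
import cv2
print(robot.get_obs())
for n in ("scene","side"):
    im=robot.read_camera(n); cv2.imwrite(f"pics/{n}0.png",im[:,:,::-1])
    c=robot.get_calibration(n); print(n,c)
print(robot.get_calibration("wrist"))
E
```

```text
pics
{'time': 0.0, 'joints': array([-1.33102530e+00,  2.76566169e-01,  1.50609187e+00,  4.30651110e-06,
        1.36069419e+00, -1.21046602e-01]), 'joint_vel': array([ 0.0009677 ,  0.00021098,  0.00079422, -0.00147558, -0.00156601,
       -0.00233697]), 'tau': array([ 1.64171994e-03, -4.04572678e+01, -2.37229443e+01,  7.03824637e-02,
        3.44818714e-02, -1.30159292e-04]), 'tcp_pos': array([ 0.20284125, -0.53746309,  0.21563761]), 'ee_rot': array([-3.13984646e+00, -2.16649957e-04,  3.60816533e-01]), 'force': array([ 0.2707203 , -0.03118738, -0.11327763]), 'ft_torque': array([-0.00730024, -0.01257882,  0.0313233 ]), 'opening': 0.09406357754176674}
scene {'mtx': array([[403.24601923,   0.        , 283.59837168],
       [  0.        , 403.24601923, 202.31977243],
       [  0.        ,   0.        ,   1.        ]]), 'dist': array([-0.10306938,  0.        ,  0.        ,  0.        ,  0.        ]), 'world_to_cam': array([[-0.63702375,  0.77080943, -0.00731855,  0.3715613 ],
       [-0.59259614, -0.48362607,  0.64415498,  0.34479201],
       [ 0.49298129,  0.41467897,  0.76485998, -1.127
[... 484 characters left out ...]
4985887,  0.63426348, -0.72667972],
       [ 0.        ,  0.        ,  0.        ,  1.        ]])}
{'mtx': array([[349.59907452,   0.        , 278.96792442],
       [  0.        , 349.59907452, 205.6374903 ],
       [  0.        ,   0.        ,   1.        ]]), 'dist': array([0.01583604, 0.        , 0.        , 0.        , 0.        ]), 'tool_from_camera': array([[-1.75732607e-03,  9.71156409e-01,  2.38436870e-01,
         6.93633457e-02],
       [ 9.99997766e-01,  1.42656621e-03,  1.55975554e-03,
        -1.54632405e-04],
       [ 1.17462061e-03,  2.38439078e-01, -9.71156747e-01,
        -1.68678862e-01],
       [ 0.00000000e+00,  0.00000000e+00,  0.00000000e+00,
         1.00000000e+00]])}
```

View pics/scene0.png

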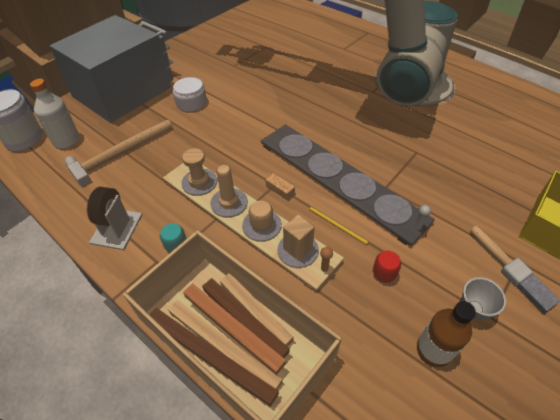

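View pics/side0.png

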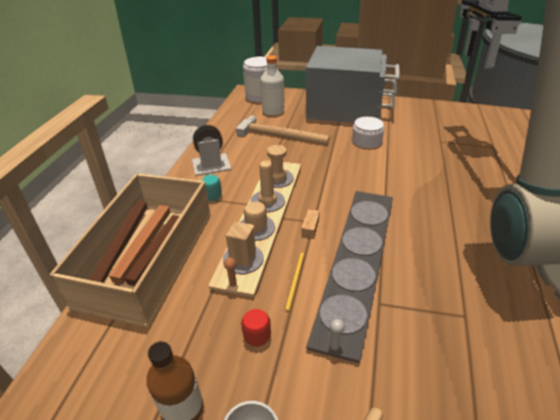

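Feet seen in the scene picture:
- Starting at the oiling post (327,255): block (298,240), bun (262,218), leg (227,188), spool (194,168).
- Look-alikes to avoid: the red bun (388,266) and the turquoise bun (172,237). The offcut at (280,186) is also wooden but isn't a foot.
- The drying rack is the nearer one, with its post at (425,211).

Next I'll measure the pads and feet.

```bash
cat > h.py <<'E'
import numpy as np, cv2
from rig import robot
def cal(n):
    c=robot.get_calibration(n); return c
def wrist_w2c(pos,rpy):
    from scipy.spatial.transform import Rotation as R
    T=np.eye(4);T[:3,:3]=R.from_euler('xyz',rpy).as_matrix();T[:3,3]=pos
    return np.linalg.inv(T@np.array(robot.get_calibration("wrist")["tool_from_camera"]))
def ray(n,px,w2c=None):
    c=cal(n); W=c["world_to_cam"] if w2c is None else w2c
    p=cv2.undistortPoints(np.array(px,float).reshape(-1,1,2),c["mtx"],c["dist"]).reshape(-1,2)
    d=np.c_[p[:,0],-p[:,1],-np.ones(len(p))]
    R=W[:3,:3];return -R.T@W[:3,3], d@R
def onz(n,px,z,w2c=None):
    o,d=ray(n,px,w2c); z=np.broadcast_to(z,(len(d),)); return o+d*((z-o[2])/d[:,2])[:,None]
def proj(n,P,w2c=None):
    c=cal(n); W=c["world_to_cam"] if w2c is None else w2c
    q=np.atleast_2d(P)@W[:3,:3].T+W[:3,3]; q=q*[1,-1,-1]
    return cv2.projectPoints(q,np.zeros(3),np.zeros(3),c["mtx"],c["dist"])[0].reshape(-1,2)
E
python3 - <<'E'
from h import *
s=cv2.imread("pics/scene0.png"); d=cv2.imread("pics/side0.png")
a=cv2.resize(s[140:290,155:355],None,fx=4,fy=4,interpolation=cv2.INTER_CUBIC); cv2.imwrite("pics/scene_crop.png",a)
a=cv2.resize(d[135:295,200:330],None,fx=3.7,fy=3.7,interpolation=cv2.INTER_CUBIC); cv2.imwrite("pics/side_crop.png",a)
for n,im in(("scene",s),("side",d)):
    hsv=cv2.cvtColor(im,cv2.COLOR_BGR2HSV)
    m=((hsv[...,1]<70)&(hsv[...,2]>85)&(hsv[...,2]<160)).astype(np.uint8)*255
    m=cv2.morphologyEx(m,cv2.MORPH_OPEN,np.ones((3,3)))
    cs,_=cv2.findContours(m,0,2)
    for c in cs:
        if cv2.contourArea(c)<150: continue
        P=onz(n,c.reshape(-1,2).astype(float),0.02)
        (x,y),r=cv2.minEnclosingCircle(P[:,:2].astype(np.float32))
        if r<.06: print(n,cv2.boundingRect(c),round(x,4),round(y,4),round(r,4))
E
```

```text
scene (420, 329, 37, 35) 0.6684 0.3882 0.0309
scene (465, 278, 39, 39) 0.5398 0.4145 0.037
scene (520, 274, 39, 36) 0.4674 0.4916 0.0359
scene (278, 240, 40, 27) 0.6673 0.1021 0.0378
scene (103, 216, 31, 29) 0.8503 -0.1943 0.0366
scene (242, 213, 39, 28) 0.6654 0.0124 0.0382
scene (373, 194, 40, 30) 0.4678 0.1889 0.0406
scene (210, 189, 38, 28) 0.6647 -0.077 0.0382
scene (338, 172, 39, 28) 0.46 0.0973 0.0417
scene (182, 169, 35, 26) 0.6635 -0.1674 0.0388
scene (305, 151, 39, 26) 0.4525 0.0055 0.044
scene (265, 132, 48, 25) 0.4514 -0.095 0.0554
scene (174, 86, 31, 25) 0.4676 -0.404 0.0563
side (228, 404, 46, 16) 0.5682 0.3871 0.0301
side (157, 384, 44, 36) 0.6699 0.386 0.0316
side (543, 263, 17, 28) 0.0913 0.0375 0.0367
side (235, 250, 28, 24) 0.6552 0.1082 0.0339
side (255, 220, 19, 20) 0.6489 0.018 0.0316
side (353, 129, 30, 19) 0.4607 -0.4013 0.0592
```

View pics/scene_crop.png

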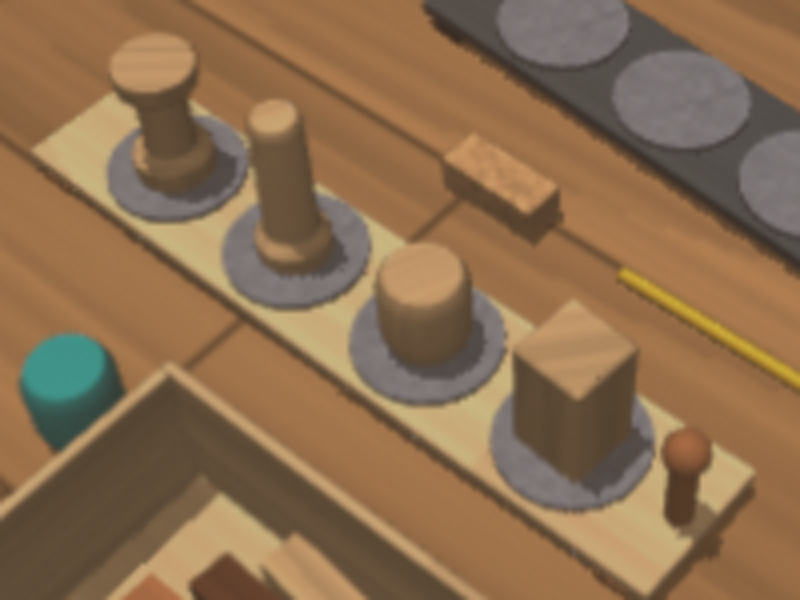

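View pics/side_crop.png

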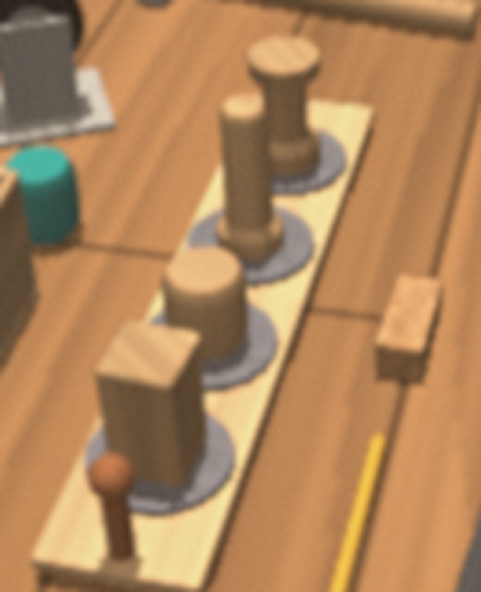

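```bash
python3 - <<'E'
from h import *
sc=lambda p:np.array(p)/4+[155,140]-.4
sd=lambda p:np.array(p)/3.7+[200,135]-.4
for n,f,pts in (("scene",sc,dict(spool=[(154,62)],leg=[(274,117)],bun=[(422,273)],block=[(573,300),(638,350),(575,398),(513,348)])),
  ("side",sd,dict(spool=[(284,57)],leg=[(246,106)],bun=[(204,268)],block=[(98,372),(133,322),(201,335),(169,385)]))):
  for k,v in pts.items():
    z=dict(spool=.095,leg=.115,bun=.07,block=.09)[k]
    P=onz(n,f(np.array(v,float)),z)[:,:2]; print(n,k,P.mean(0).round(4))
    if k=="block":
        e=np.diff(np.r_[P,P[:1]],axis=0); print(np.hypot(*e.T).round(4),np.degrees(np.arctan2(e[:,1],e[:,0])).round(1))
s=cv2.imread("pics/scene0.png"); d=cv2.imread("pics/side0.png")
for n,im in(("scene",s),("side",d)):
    g=im.max(2); hsv=cv2.cvtColor(im,cv2.COLOR_BGR2HSV)
    roi=proj(n,[[.42,-.2,.02],[.53,-.2,.02],[.53,.24,.02],[.42,.24,.02]]) 
    k=np.zeros(g.shape,np.uint8); cv2.fillPoly(k,[roi.astype(int)],255)
    for t in (90,98,105):
        m=((g>t)&(hsv[...,1]<75)&(k>0)).astype(np.uint8)*255
        m=cv2.morphologyEx(m,cv2.MORPH_OPEN,np.ones((5,5)))
        cs,_=cv2.findContours(m,0,1)
        for c in cs:
            if cv2.contourArea(c)<300: continue
            P=onz(n,c.reshape(-1,2).astype(float),0.02)[:,:2]
            e=cv2.fitEllipse((P*1e4).astype(np.float32)); print(n,t,(np.array(e[0])/1e4).round(4),(np.array(e[1])/1e4).round(4))
E
```

```text
scene spool [ 0.6628 -0.1671]
scene leg [ 0.6649 -0.0766]
scene bun [0.6651 0.0122]
scene block [0.6665 0.1022]
[0.0385 0.0369 0.0367 0.0369] [ 84.3  -8.4 -95.7 174.3]
side spool [ 0.6619 -0.1632]
side leg [ 0.6618 -0.0755]
side bun [0.6637 0.0126]
side block [0.6629 0.1036]
[0.0378 0.0349 0.037  0.035 ] [-97.7 175.6  82.4  -3. ]
scene 90 [0.4691 0.189 ] [0.0755 0.0758]
scene 90 [0.4605 0.0993] [0.0748 0.0755]
scene 90 [0.4531 0.0097] [0.0735 0.0767]
scene 90 [ 0.4481 -0.08  ] [0.0657 0.0779]
scene 98 [0.4691 0.1894] [0.0737 0.075 ]
scene 98 [0.461  0.0998] [0.0731 0.0748]
scene 98 [0.4534 0.0099] [0.072  0.0739]
scene 98 [ 0.4475 -0.08  ] [0.0653 0.0752]
scene 105 [0.469  0.1896] [0.0728 0.0731]
scene 105 [0.4608 0.0999] [0.0725 0.0738]
scene 105 [0.453  0.0101] [0.0713 0.0732]
scene 105 [ 0.4472 -0.0798] [0.0648 0.0744]
side 90 [0.4623 0.0737] [0.0838 0.4335]
side 98 [0.4699 0.1869] [0.0779 0.0815]
side 98 [0.4619 0.0972] [0.0781 0.0825]
side 98 [0.4555 0.0082] [0.0754 0.0824]
side 98 [ 0.4501 -0.0824] [0.0658 0.0897]
side 105 [0.47   0.1883] [0.0767 0.0769]
side 105 [0.4615 0.0991] [0.0767 0.0772]
side 105 [0.4548 0.0097] [0.0739 0.078 ]
side 105 [ 0.4494 -0.0801] [0.0663 0.0813]
```

The order from the post is block, bun, leg, spool. Drying-rack targets, nearest the post first:

| Foot | Target pad (x, y) |
|---|---|
| spool | .469, .189 |
| leg | .461, .099 |
| bun | .4535, .0098 |
| block | .446, -.080 |

The measured pad spacing of 90 mm matches the given figure. I'll fetch the spool first.

step_arm([
  [0.6, [3.2, 2.6, 0], 7],
  [0.6, [6.4, 5.2, 0], 14],
  [0.6, [9.6, 7.8, 0], 21],
  [0.6, [12.8, 10.4, 0], 28],
  [0.6, [16, 13, 0], 35],
], force=20)

```text
time: 0.52
tcp_pos: [0.3638, -0.406, 0.2153]
ee_rot: [-3.139, -0.001, 0.977]
force: [0.0, -0.9, -0.7]
opening: 0.0753
```

step_arm([
  [0.6, [3.2, 2.6, 0], 7],
  [0.6, [6.4, 5.2, 0], 14],
  [0.6, [9.6, 7.8, 0], 21],
  [0.6, [12.8, 10.4, 0], 28],
  [0.6, [16, 13, 0], 35],
])

```text
time: 0.93
tcp_pos: [0.5249, -0.2741, 0.215]
ee_rot: [-3.139, -0.001, 1.594]
force: [-0.2, -1.0, 0.3]
opening: 0.0753
```

step_arm([
  [0.6, [3.2, 2.5, 0], -1],
  [0.6, [6.4, 5, 0], -1],
  [0.6, [9.6, 7.5, 0], -1],
  [0.6, [12.8, 10, 0], -1.3],
  [0.6, [13.8, 10.8, 0], -1.3],
])

```text
time: 1.35
tcp_pos: [0.6667, -0.1617, 0.2137]
ee_rot: [-3.14, -0.004, 1.575]
force: [0.1, -0.3, 0.3]
opening: 0.0753
```

```bash
cat > w.py <<'E'
from h import *
import sys
o=robot.get_obs(); im=robot.read_camera("wrist"); cv2.imwrite(f"pics/{sys.argv[1]}.png",im[:,:,::-1])
np.savez(f"pics/{sys.argv[1]}.npz",pos=o["tcp_pos"],rpy=o["ee_rot"]); print(o["time"],o["tcp_pos"].round(4),o["ee_rot"].round(4),o["opening"].round(4),o["joints"].round(2))
E
python3 w.py w1
```

```text
Traceback (most recent call last):
  File "w.py", line 4, in <module>
    np.savez(f"pics/{sys.argv[1]}.npz",pos=o["tcp_pos"],rpy=o["ee_rot"]); print(o["time"],o["tcp_pos"].round(4),o["ee_rot"].round(4),o["opening"].round(4),o["joints"].round(2))
                                                                                                                                     ^^^^^^^^^^^^^^^^^^
AttributeError: 'float' object has no attribute 'round'
```

View pics/w1.png

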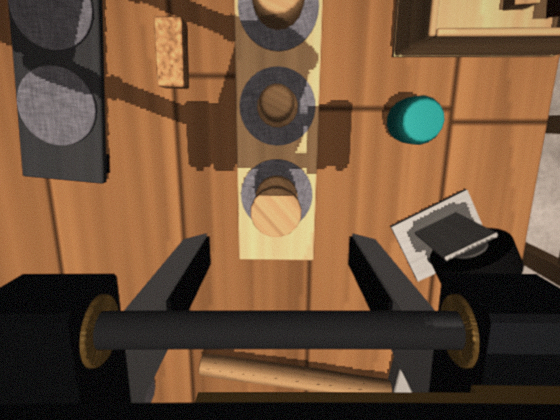

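The wrist view shows the spool top at (276,211), the leg top at (277,105) and the furthest drying pad at (58,105). I'll cross-check these against the first measurements.

```bash
sed -i 's/o\["opening"\].round(4)/round(o["opening"],4)/' w.py
python3 - <<'E'
from h import *
f=np.load("pics/w1.npz"); W=wrist_w2c(f["pos"],f["rpy"])
im=cv2.imread("pics/w1.png")
print("spool",onz("wrist",[(276,212)],.095,W)[0].round(4),"leg",onz("wrist",[(277,105)],.115,W)[0].round(4))
for n,c in(("pad",(57,105)),("pad2",(45,10)),("seatleg",(277,106)),("seatspool",(277,192))): print(n,onz("wrist",[c],.02,W)[0].round(4))
hsv=cv2.cvtColor(im,cv2.COLOR_BGR2HSV)
a=onz("wrist",[(250,205),(301,214)],.095,W); print(np.linalg.norm(a[0]-a[1]))
print(robot.get_obs()["tcp_pos"])
E
```

```text
spool [ 0.6643 -0.1679  0.095 ] leg [ 0.6652 -0.0814  0.115 ]
pad [ 0.4461 -0.0784  0.02  ]
pad2 [0.4481 0.0065 0.02  ]
seatleg [ 0.6644 -0.0782  0.02  ]
seatspool [ 0.6645 -0.1655  0.02  ]
0.04395174896130434
[ 0.66664946 -0.16185735  0.21347006]
```

step_arm([
  [0.6, [-0.25, -0.45, -2], 0],
  [0.6, [-0.25, -0.45, -5.5], 0],
  [0.6, [-0.25, -0.45, -9], 0],
  [0.6, [-0.25, -0.45, -12], 0],
  [0.6, [-0.25, -0.45, -13.4], 0],
])

```text
time: 1.82
tcp_pos: [0.6598, -0.1666, 0.0747]
ee_rot: [-3.131, -0.005, 1.575]
force: [-0.8, -0.6, -1.9]
opening: 0.075
```

step_arm([
  [0.6, [0, 0, 0], 0],
  [-0.2, [0, 0, 0], 0],
  [-0.2, [0, 0, 0], 0],
  [-0.2, [0, 0, 0], 0],
  [-0.2, [0, 0, 0], 0],
])

```text
time: 2.23
tcp_pos: [0.6608, -0.1673, 0.0767]
ee_rot: [-3.135, -0.004, 1.575]
force: [0.5, 0.4, -0.0]
opening: 0.0521
```

step_arm([
  [0.1, [0.3, 0.05, 0.3], 0],
  [-0.2, [0.3, 0.05, 0.3], 0],
  [-0.2, [0.3, 0.05, 0.3], 0],
  [-0.2, [0.3, 0.05, 0.3], 0],
  [-0.2, [0.3, 0.05, 0.3], 0],
])

```text
time: 2.65
tcp_pos: [0.6648, -0.1671, 0.0811]
ee_rot: [-3.137, -0.003, 1.575]
force: [-0.2, 0.6, 4.9]
opening: 0.0426
```

step_arm([
  [-0.4, [0, 0, 0], 0],
  [-0.4, [0, 0, 0], 0],
  [-0.4, [0, 0, 0], 0],
])

```text
time: 2.9
tcp_pos: [0.6648, -0.167, 0.0812]
ee_rot: [-3.137, -0.003, 1.575]
force: [-0.5, 0.1, 1.7]
opening: 0.0427
```

```bash
python3 w.py w2; python3 -c "
from h import *
im=robot.read_camera('side'); cv2.imwrite('pics/s2.png',cv2.resize(im[100:300,180:400,::-1],None,fx=3,fy=3))"
```

```text
2.9 [ 0.6648 -0.167   0.0812] [-3.1373e+00 -3.0000e-03  1.5753e+00] 0.0427 [-0.35  0.53  1.44  0.    1.18 -0.35]
```

View pics/s2.png

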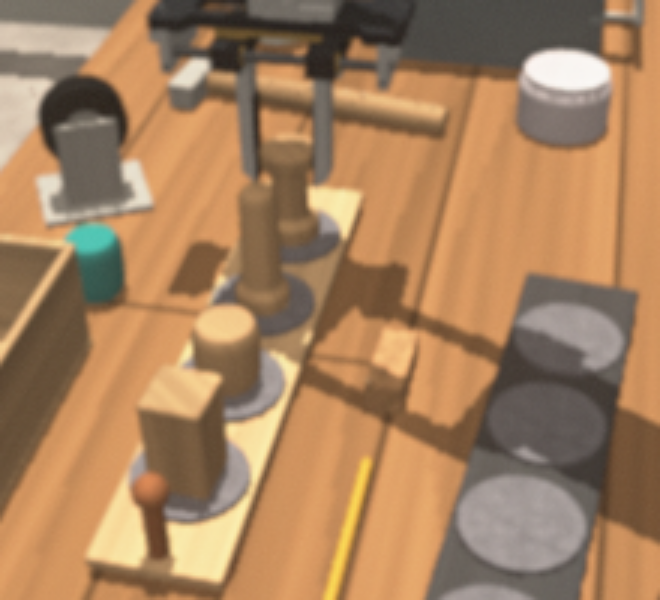

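The side view shows the fingers on the spool's top flange, so I'll lift it.

step_arm([
  [-0.4, [0, 0, 1], 0],
  [-0.4, [0, 0, 3], 0],
  [-0.4, [0, 0, 6], 0],
  [-0.4, [0, 0, 9], 0],
  [-0.4, [0, 0, 12], 0],
])

```text
time: 3.42
tcp_pos: [0.6641, -0.1668, 0.2021]
ee_rot: [-3.136, -0.004, 1.575]
force: [-0.3, 0.2, -1.0]
opening: 0.0427
```

step_arm([
  [-0.4, [-2, 0, 1], 0],
  [-0.4, [-4.5, 2, 1], 0],
  [-0.4, [-7, 4.5, 1], 0],
  [-0.4, [-9, 7.5, 1], 0],
  [-0.4, [-10.5, 10.5, 1], 0],
])

```text
time: 3.83
tcp_pos: [0.5567, -0.061, 0.2123]
ee_rot: [-3.134, -0.004, 1.574]
force: [-0.1, 0.8, -0.5]
opening: 0.0427
```

step_arm([
  [-0.4, [-1.5, 3.6, 0], 0],
  [-0.4, [-3, 7.2, 0], 0],
  [-0.4, [-4.5, 10.8, 0], 0],
  [-0.4, [-6, 14.4, 0], 0],
  [-0.4, [-7.2, 18, 0], 0],
])

```text
time: 4.25
tcp_pos: [0.4828, 0.1204, 0.2126]
ee_rot: [-3.133, -0.004, 1.573]
force: [1.0, 1.1, 0.4]
opening: 0.0431
```

step_arm([
  [-0.4, [-0.7, 3, 0], 0],
  [-0.4, [-1.3, 5.5, 0], 0],
  [-0.4, [-1.5, 7, 0], 0],
  [-0.4, [-1.5, 7, 0], 0],
])

```text
time: 4.58
tcp_pos: [0.4666, 0.1932, 0.2129]
ee_rot: [-3.133, -0.006, 1.577]
force: [-0.3, -0.1, -0.3]
opening: 0.0428
```

```bash
python3 w.py w3
```

```text
4.5833 [0.4666 0.1932 0.2129] [-3.1328 -0.0057  1.5769] 0.0428 [0.25 0.18 1.65 0.01 1.32 0.24]
```

View pics/w3.png

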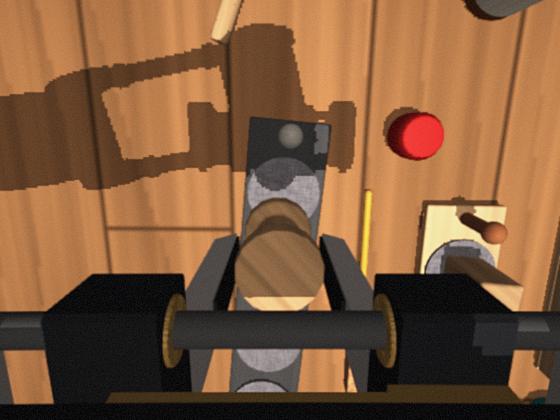

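```bash
python3 - <<'E'
from h import *
f=np.load("pics/w3.npz"); W=wrist_w2c(f["pos"],f["rpy"])
print(onz("wrist",[(246,195),(321,195),(283,157),(283,195)],.02,W).round(4))
dz=f["pos"][2]-.0812
print("spool top",onz("wrist",[(280,264),(237,264),(323,264)],.095+dz,W).round(4), f["pos"])
E
```

```text
[[0.4302 0.1865 0.02  ]
 [0.5094 0.187  0.02  ]
 [0.469  0.2267 0.02  ]
 [0.4693 0.1867 0.02  ]]
spool top [[0.4676 0.1958 0.2267]
 [0.4471 0.1957 0.2267]
 [0.488  0.196  0.2267]] [0.46663607 0.193181   0.21288246]
```

step_arm([
  [-0.4, [0.2, -0.5, -2], 0],
  [-0.4, [0.2, -0.5, -5], 0],
  [-0.4, [0.2, -0.5, -8], 0],
  [-0.4, [0.2, -0.5, -10.5], 0],
  [-0.4, [0.2, -0.5, -11], 0],
])

```text
time: 5.05
tcp_pos: [0.4662, 0.1843, 0.0991]
ee_rot: [-3.125, -0.001, 1.575]
force: [-0.2, 0.5, -1.4]
opening: 0.0428
```

step_arm([
  [-0.4, [0, 0, 0], 0],
])

```text
time: 5.13
tcp_pos: [0.4657, 0.1832, 0.0982]
ee_rot: [-3.122, -0.0, 1.574]
force: [1.0, -0.3, 0.1]
opening: 0.0426
```

step_arm([
  [-0.4, [0.3, 0.5, -0.3], 0],
  [-0.4, [0.3, 0.5, -0.6], 0],
  [-0.4, [0.3, 0.5, -1.0], 0],
  [-0.4, [0.3, 0.5, -1.2], 0],
  [-0.4, [0.3, 0.5, -1.2], 0],
])

```text
time: 5.55
tcp_pos: [0.4688, 0.1882, 0.0863]
ee_rot: [-3.123, -0.0, 1.574]
force: [-0.2, -0.2, -0.2]
opening: 0.0429
```

step_arm([
  [-0.4, [0, 0, -0.2], 0],
  [-0.4, [0, 0, -0.4], 0],
  [-0.4, [0, 0, -0.5], 0],
  [-0.4, [0, 0, -0.5], 0],
])

```text
time: 5.88
tcp_pos: [0.4688, 0.1883, 0.0815]
ee_rot: [-3.123, -0.0, 1.574]
force: [-0.4, 0.4, -0.9]
opening: 0.0426
```

step_arm([
  [-0.4, [0, 0, -0.1], 0],
  [-0.4, [0, 0, -0.1], 0],
])

```text
time: 6.05
tcp_pos: [0.4688, 0.1883, 0.0813]
ee_rot: [-3.123, -0.0, 1.574]
force: [-1.0, -0.3, 6.8]
opening: 0.0425
```

Contact is at 6.8 N upward, so I'll open slowly and then rise.

step_arm([
  [-0.05, [0, 0, 0], 0],
  [0.05, [0, 0, 0], 0],
  [0.2, [0, 0, 0], 0],
  [0.5, [0, 0, 0], 0],
  [0.5, [0, 0, 0], 0],
])

```text
time: 6.47
tcp_pos: [0.4687, 0.1883, 0.0812]
ee_rot: [-3.123, -0.0, 1.574]
force: [0.0, 0.4, -0.1]
opening: 0.0662
```

step_arm([
  [0.5, [0, 0, 1.5], 0],
  [0.5, [0, 0, 4], 0],
  [0.5, [0, 0, 7], 0],
  [0.5, [0, 0, 10], 0],
  [0.5, [0, 0, 13], 0],
])

```text
time: 6.88
tcp_pos: [0.4684, 0.1882, 0.2123]
ee_rot: [-3.122, -0.0, 1.574]
force: [0.1, -0.0, 1.2]
opening: 0.0703
```

step_arm([
  [0.5, [2.3, -3.1, 0], 0],
  [0.5, [4.6, -6.2, 0], 0],
  [0.5, [6.9, -9.3, 0], 0],
  [0.5, [9.2, -12.4, 0], 0],
  [0.5, [11.5, -15.5, 0], 0],
])

```text
time: 7.3
tcp_pos: [0.5842, 0.0318, 0.2123]
ee_rot: [-3.122, -0.0, 1.574]
force: [0.0, 0.6, 0.2]
opening: 0.0702
```

step_arm([
  [0.5, [2.3, -3.1, 0], 0],
  [0.5, [4.6, -6.2, 0], 0],
  [0.5, [6.9, -9.3, 0], 0],
  [0.5, [7.8, -10.5, 0], 0],
  [0.5, [7.8, -10.5, 0], 0],
])

```text
time: 7.72
tcp_pos: [0.6643, -0.0771, 0.2108]
ee_rot: [-3.122, 0.001, 1.571]
force: [-0.4, -0.1, 0.4]
opening: 0.0704
```

```bash
python3 w.py w4;  python3 -c "
from h import *
im=robot.read_camera('scene'); cv2.imwrite('pics/s4.png',im[...,::-1])"
```

```text
7.7167 [ 0.6643 -0.0771  0.2108] [-3.1225e+00  1.0000e-03  1.5706e+00] 0.0704 [-0.22  0.43  1.28 -0.01  1.45 -0.22]
```

View pics/w4.png

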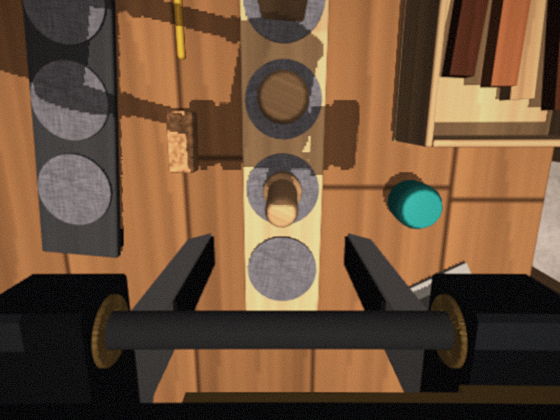

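View pics/s4.png

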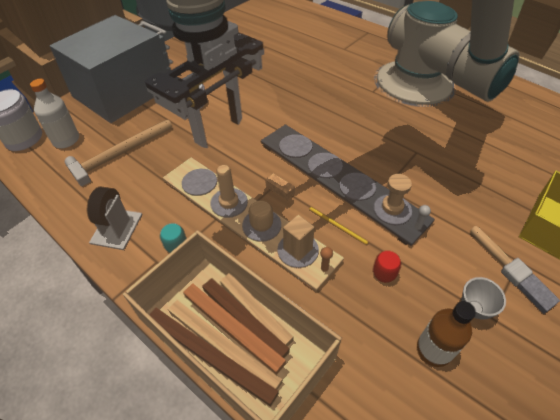

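The spool stands upright on the pad by the bright post, at (393,205). The wrist view shows the leg top at (282,212) and the bun at (284,97).

```bash
python3 - <<'E'
from h import *
f=np.load("pics/w4.npz"); W=wrist_w2c(f["pos"],f["rpy"])
print("leg",onz("wrist",[(282,211)],.115,W).round(4),"bun",onz("wrist",[(284,97)],.07,W).round(4))
print("pads",onz("wrist",[(75,189),(69,99),(282,268),(282,189)],.02,W).round(4))
E
```

```text
leg [[ 0.665 -0.077  0.115]] bun [[0.6662 0.0109 0.07  ]]
pads [[ 0.4458 -0.0786  0.02  ]
 [ 0.453   0.0121  0.02  ]
 [ 0.6639 -0.167   0.02  ]
 [ 0.6639 -0.078   0.02  ]]
```

step_arm([
  [0.5, [0, 0, -2], 0],
  [0.5, [0, 0, -5], 0],
  [0.5, [0, 0, -8], 0],
  [0.5, [0, 0, -11], 0],
  [0.5, [0, 0, -13], 0],
])

```text
time: 8.23
tcp_pos: [0.6592, -0.0709, 0.0791]
ee_rot: [-3.117, -0.003, 1.575]
force: [-0.3, -0.8, -0.6]
opening: 0.0703
```

step_arm([
  [0.5, [0, 0, -0.5], 0],
  [0.5, [0, 0, -1], 0],
])

```text
time: 8.4
tcp_pos: [0.6573, -0.0688, 0.0682]
ee_rot: [-3.113, -0.004, 1.577]
force: [0.7, 0.6, -0.5]
opening: 0.0707
```

step_arm([
  [0.5, [0.4, -0.5, -0.3], 0],
  [0.5, [0.75, -0.8, -0.6], 0],
  [0.5, [0.75, -0.8, -0.6], 0],
  [0.5, [0.75, -0.8, -0.6], 0],
])

```text
time: 8.73
tcp_pos: [0.6659, -0.0773, 0.0633]
ee_rot: [-3.116, -0.004, 1.576]
force: [-0.7, 0.6, 0.5]
opening: 0.0702
```

step_arm([
  [0, [-0.1, 0, -0.1], 0],
  [-0.3, [-0.1, 0, -0.1], 0],
  [-0.6, [-0.1, 0, -0.1], 0],
  [-0.6, [-0.1, 0, -0.1], 0],
  [-0.6, [-0.1, 0, -0.1], 0],
])

```text
time: 9.15
tcp_pos: [0.6649, -0.0773, 0.0625]
ee_rot: [-3.116, -0.004, 1.576]
force: [0.4, -0.1, 0.1]
opening: 0.0405
```

step_arm([
  [-0.6, [0, 0, 0], 0],
  [-0.6, [0, 0, 0], 0],
  [-0.6, [0, 0, 0], 0],
])

```text
time: 9.4
tcp_pos: [0.6648, -0.0773, 0.0625]
ee_rot: [-3.116, -0.004, 1.576]
force: [-0.0, 0.2, 1.1]
opening: 0.028
```

step_arm([
  [-0.6, [0, 0, 1], 0],
  [-0.6, [0, 0, 3], 0],
  [-0.6, [0, 0, 6], 0],
  [-0.6, [0, 0, 9], 0],
  [-0.6, [0, 0, 12], 0],
])

```text
time: 9.82
tcp_pos: [0.6645, -0.0772, 0.1842]
ee_rot: [-3.115, -0.004, 1.576]
force: [1.0, -0.2, -2.0]
opening: 0.0279
```

step_arm([
  [-0.6, [-2, 0, 1], 0],
  [-0.6, [-4.5, 2, 1], 0],
  [-0.6, [-7.5, 4.5, 1], 0],
  [-0.6, [-10, 7, 1], 0],
  [-0.6, [-12.5, 9.5, 1], 0],
])

```text
time: 10.23
tcp_pos: [0.5381, 0.0186, 0.195]
ee_rot: [-3.116, -0.004, 1.575]
force: [0.6, 0.4, -0.7]
opening: 0.0277
```

step_arm([
  [-0.6, [-2.6, 2.7, 0], 0],
  [-0.6, [-5.2, 5.4, 0], 0],
  [-0.6, [-7.4, 7.7, 0], 0],
  [-0.6, [-7.7, 8.0, 0], 0],
  [-0.6, [-7.7, 8.0, 0], 0],
])

```text
time: 10.65
tcp_pos: [0.4599, 0.0997, 0.1959]
ee_rot: [-3.117, -0.004, 1.578]
force: [0.9, 0.6, -0.5]
opening: 0.028
```

```bash
python3 w.py w5
```

```text
10.65 [0.4599 0.0997 0.1959] [-3.1174 -0.0041  1.5783] 0.028 [0.06 0.15 1.73 0.01 1.29 0.05]
```

View pics/w5.png

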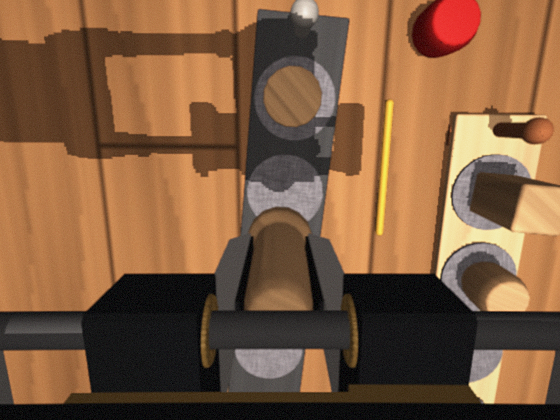

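The leg is held above its pad, centred near (284,194), and the spool is centred on the pad beyond it at (293,95). I'll lower the leg.

step_arm([
  [-0.6, [0.1, -0.05, -3], 0],
  [-0.6, [0.1, -0.05, -6.5], 0],
  [-0.6, [0.1, -0.05, -9.5], 0],
  [-0.6, [0.1, -0.05, -11], 0],
  [-0.6, [0.1, -0.05, -11], 0],
])

```text
time: 11.12
tcp_pos: [0.4612, 0.0968, 0.0826]
ee_rot: [-3.112, -0.003, 1.576]
force: [0.2, -0.4, 0.4]
opening: 0.0274
```

step_arm([
  [-0.6, [0, 0, 0], 0],
])

```text
time: 11.2
tcp_pos: [0.4627, 0.096, 0.0826]
ee_rot: [-3.112, -0.002, 1.574]
force: [-0.0, 0.2, -0.4]
opening: 0.0282
```

step_arm([
  [-0.6, [-0.15, 0.33, -0.5], 0],
  [-0.6, [-0.15, 0.33, -1.0], 0],
  [-0.6, [-0.15, 0.33, -1.5], 0],
  [-0.6, [-0.15, 0.33, -1.7], 0],
  [-0.6, [-0.15, 0.33, -1.7], 0],
])

```text
time: 11.62
tcp_pos: [0.461, 0.0993, 0.0654]
ee_rot: [-3.112, -0.002, 1.575]
force: [-0.5, 0.5, -1.5]
opening: 0.0278
```

step_arm([
  [-0.6, [-0.05, 0, -0.1], 0],
  [-0.6, [-0.05, 0, -0.3], 0],
  [-0.6, [-0.05, 0, -0.3], 0],
])

```text
time: 11.87
tcp_pos: [0.4607, 0.0994, 0.0626]
ee_rot: [-3.112, -0.002, 1.575]
force: [-0.0, 0.1, -0.9]
opening: 0.0278
```

step_arm([
  [-0.6, [0, 0, -0.1], 0],
  [-0.6, [0, 0, -0.1], 0],
])

```text
time: 12.03
tcp_pos: [0.4607, 0.0994, 0.0625]
ee_rot: [-3.113, -0.002, 1.575]
force: [-2.3, 0.3, 5.4]
opening: 0.0276
```

Contact at 5.4 N. I'll release and rise.

step_arm([
  [-0.35, [0, 0, 0], 0],
  [-0.2, [0, 0, 0], 0],
  [0, [0, 0, 0], 0],
  [0.3, [0, 0, 0], 0],
  [0.5, [0, 0, 0], 0],
])

```text
time: 12.45
tcp_pos: [0.4607, 0.0994, 0.0623]
ee_rot: [-3.113, -0.002, 1.575]
force: [0.1, -0.7, -0.0]
opening: 0.0538
```

step_arm([
  [0.5, [0, 0, 1.5], 0],
  [0.5, [0, 0, 4], 0],
  [0.5, [0, 0, 8], 0],
  [0.5, [0, 0, 12], 0],
  [0.5, [0, 0, 15], 0],
])

```text
time: 12.87
tcp_pos: [0.4613, 0.0994, 0.2152]
ee_rot: [-3.115, -0.002, 1.575]
force: [0.6, -0.7, 0.0]
opening: 0.0703
```

Next is the bun at (.6655, .0118).

step_arm([
  [0.5, [3.5, -1.5, 0], 0],
  [0.5, [7, -3, 0], 0],
  [0.5, [10.5, -4.5, 0], 0],
  [0.5, [14, -6, 0], 0],
  [0.5, [17.5, -7.5, 0], 0],
])

```text
time: 13.28
tcp_pos: [0.6377, 0.0237, 0.2151]
ee_rot: [-3.115, -0.002, 1.575]
force: [1.4, 0.1, -0.1]
opening: 0.0704
```

step_arm([
  [0.5, [2, -0.9, 0], 0],
  [0.5, [2.9, -1.25, 0], 0],
  [0.5, [2.9, -1.25, 0], 0],
  [0.5, [2.9, -1.25, 0], 0],
])

```text
time: 13.62
tcp_pos: [0.6656, 0.0116, 0.2144]
ee_rot: [-3.113, -0.003, 1.575]
force: [-0.6, -0.0, -0.5]
opening: 0.0703
```

```bash
python3 w.py w6;  python3 -c "
from h import *
im=robot.read_camera('scene'); cv2.imwrite('pics/s6.png',im[100:300,150:450,::-1].repeat(2,0).repeat(2,1))"
```

```text
13.6167 [0.6656 0.0116 0.2144] [-3.1126e+00 -3.1000e-03  1.5748e+00] 0.0703 [-0.09  0.43  1.27  0.    1.47 -0.09]
```

View pics/w6.png

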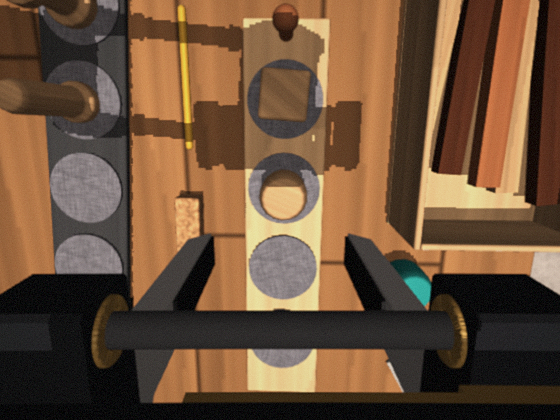

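View pics/s6.png

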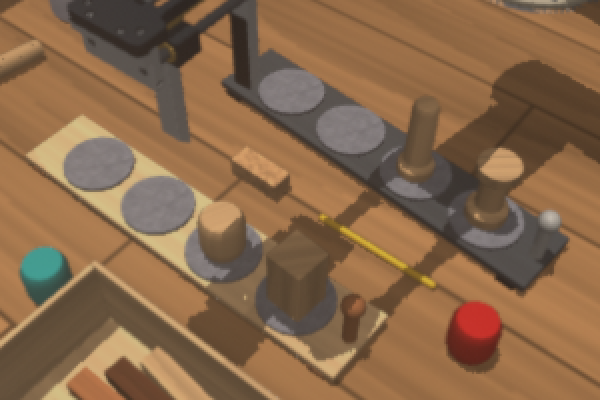

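The leg and spool stand on their drying pads. The wrist view shows the bun top at (283,196) and the block at (286,94).

```bash
python3 - <<'E'
from h import *
f=np.load("pics/w6.npz"); W=wrist_w2c(f["pos"],f["rpy"])
print("bun",onz("wrist",[(283,196)],.07,W).round(4))
B=onz("wrist",[(263,68),(313,70),(307,121),(259,116)],.09,W)[:,:2]; print(B.mean(0))
e=np.diff(np.r_[B,B[:1]],axis=0); print(np.hypot(*e.T).round(4),np.degrees(np.arctan2(e[:,1],e[:,0])).round(1))
print("pads",onz("wrist",[(86,187),(283,267),(284,187)],.02,W).round(4))
E
```

```text
bun [[0.6653 0.0138 0.07  ]]
[0.66713352 0.1012649 ]
[0.0394 0.039  0.0392 0.0367] [ -2.3 -95.7 174.4  84.4]
pads [[ 0.4538  0.0112  0.02  ]
 [ 0.6648 -0.0777  0.02  ]
 [ 0.6654  0.0129  0.02  ]]
```

step_arm([
  [0.5, [0, 0, -3], 0],
  [0.5, [0, 0, -6.5], 0],
  [0.5, [0, 0, -10], 0],
  [0.5, [0, 0, -13], 0],
  [0.5, [0, 0, -14], 0],
])

```text
time: 14.13
tcp_pos: [0.6603, 0.0134, 0.0715]
ee_rot: [-3.106, -0.004, 1.577]
force: [-0.8, -0.6, -0.6]
opening: 0.0706
```

step_arm([
  [0.5, [0, 0, 0], 0],
])

```text
time: 14.22
tcp_pos: [0.658, 0.0142, 0.07]
ee_rot: [-3.102, -0.004, 1.577]
force: [-0.7, -0.3, 0.6]
opening: 0.0707
```

The tool tilt has crept to 2.3°. I'll rise quickly to see whether that undoes it.

step_arm([
  [0.5, [0.6, -0.2, 4], 0],
  [0.5, [0.6, -0.2, 8], 0],
  [0.5, [0.6, -0.2, 12], 0],
])

```text
time: 14.47
tcp_pos: [0.6637, 0.0127, 0.1933]
ee_rot: [-3.103, -0.004, 1.578]
force: [1.0, 0.2, 1.7]
opening: 0.0701
```

step_arm([
  [0.5, [0, 0, 0], 0],
])

```text
time: 14.55
tcp_pos: [0.6682, 0.0128, 0.2048]
ee_rot: [-3.121, -0.003, 1.579]
force: [1.2, -0.0, 0.4]
opening: 0.0706
```

step_arm([
  [0.5, [0, 0, 0], 0],
])

```text
time: 14.63
tcp_pos: [0.669, 0.0132, 0.2093]
ee_rot: [-3.127, -0.002, 1.579]
force: [-0.3, 0.2, -0.0]
opening: 0.0705
```

step_arm([
  [0.5, [-0.2, -0.05, -2], 0],
  [0.5, [-0.2, -0.05, -2], 0],
  [0.5, [-0.2, -0.05, -2], 0],
])

```text
time: 14.88
tcp_pos: [0.6658, 0.013, 0.1891]
ee_rot: [-3.125, -0.003, 1.579]
force: [0.3, -0.0, 0.1]
opening: 0.0706
```

step_arm([
  [0.5, [0, 0, 4], 0],
  [0.5, [0, 0, 8], 0],
])

```text
time: 15.05
tcp_pos: [0.6634, 0.0134, 0.2668]
ee_rot: [-3.116, -0.003, 1.579]
force: [1.7, -0.9, 0.1]
opening: 0.0706
```

step_arm([
  [0.5, [0, 0, 0], 0],
])

```text
time: 15.13
tcp_pos: [0.6669, 0.0133, 0.2757]
ee_rot: [-3.131, -0.002, 1.58]
force: [1.3, 0.5, 1.2]
opening: 0.0709
```

step_arm([
  [0.5, [0, 0, -2], 0],
  [0.5, [0, 0, -4], 0],
  [0.5, [0, 0, -5.5], 0],
  [0.5, [0, 0, -6], 0],
  [0.5, [0, 0, -6], 0],
])

```text
time: 15.55
tcp_pos: [0.6659, 0.0134, 0.214]
ee_rot: [-3.127, -0.003, 1.58]
force: [-0.3, 0.0, -0.7]
opening: 0.0707
```

step_arm([
  [0.5, [0, -0.1, -2], 0],
  [0.5, [0, -0.1, -4.5], 0],
  [0.5, [0, -0.1, -7], 0],
  [0.5, [0, -0.1, -8], 0],
  [0.5, [0, -0.1, -8], 0],
])

```text
time: 15.97
tcp_pos: [0.6646, 0.0125, 0.1319]
ee_rot: [-3.122, -0.003, 1.58]
force: [0.3, -0.3, 0.3]
opening: 0.0706
```

step_arm([
  [0.5, [0, 0, -2], 0],
  [0.5, [0, 0, -4.5], 0],
  [0.5, [0, 0, -7], 0],
  [0.5, [0, 0, -8], 0],
  [0.5, [0, 0, -8], 0],
])

```text
time: 16.38
tcp_pos: [0.6639, 0.0125, 0.0508]
ee_rot: [-3.12, -0.003, 1.58]
force: [-0.5, -0.7, -0.7]
opening: 0.0703
```

Good. I'll settle to z = .041 and close.

step_arm([
  [0.5, [0.15, 0, -0.5], 0],
  [0.5, [0.15, 0, -0.95], 0],
  [0.5, [0.15, 0, -0.95], 0],
  [0.2, [0.15, 0, -0.95], 0],
  [0.05, [0.15, 0, -0.95], 0],
])

```text
time: 16.8
tcp_pos: [0.666, 0.0125, 0.0423]
ee_rot: [-3.121, -0.003, 1.58]
force: [-0.2, -0.4, 0.2]
opening: 0.0606
```

step_arm([
  [-0.3, [0, 0, 0], 0],
  [-0.3, [0, 0, 0], 0],
  [-0.3, [0, 0, 0], 0],
  [-0.3, [0, 0, 0], 0],
  [-0.3, [0, 0, 0], 0],
])

```text
time: 17.22
tcp_pos: [0.6662, 0.0125, 0.0428]
ee_rot: [-3.122, -0.003, 1.58]
force: [-0.9, 0.2, 3.7]
opening: 0.045
```

step_arm([
  [-0.3, [0, 0, 1], 0],
  [-0.3, [0, 0, 3], 0],
  [-0.3, [0, 0, 6], 0],
  [-0.3, [0, 0, 9], 0],
  [-0.3, [0, 0, 11], 0],
])

```text
time: 17.63
tcp_pos: [0.6672, 0.0124, 0.1561]
ee_rot: [-3.125, -0.003, 1.58]
force: [0.6, -0.8, 0.1]
opening: 0.0454
```

step_arm([
  [-0.3, [-3, 0, 0], 0],
  [-0.3, [-7, 0, 0], 0],
  [-0.3, [-11, 0, 0], 0],
  [-0.3, [-15, -0.1, 0], 0],
  [-0.3, [-18.5, -0.2, 0], 0],
])

```text
time: 18.05
tcp_pos: [0.4794, 0.0106, 0.1563]
ee_rot: [-3.124, -0.003, 1.58]
force: [0.4, -0.6, -0.3]
opening: 0.0454
```

step_arm([
  [-0.3, [-2, 0, 0], 0],
  [-0.3, [-2.7, -0.1, 0], 0],
  [-0.3, [-2.7, -0.1, 0], 0],
  [-0.3, [-2.7, -0.1, 0], 0],
])

```text
time: 18.38
tcp_pos: [0.4541, 0.0094, 0.157]
ee_rot: [-3.128, -0.003, 1.58]
force: [0.1, 0.2, -0.7]
opening: 0.0452
```

```bash
python3 w.py w7
```

```text
18.3833 [0.4541 0.0094 0.157 ] [-3.1276e+00 -2.6000e-03  1.5797e+00] 0.0452 [-0.13  0.15  1.83  0.    1.17 -0.14]
```

View pics/w7.png

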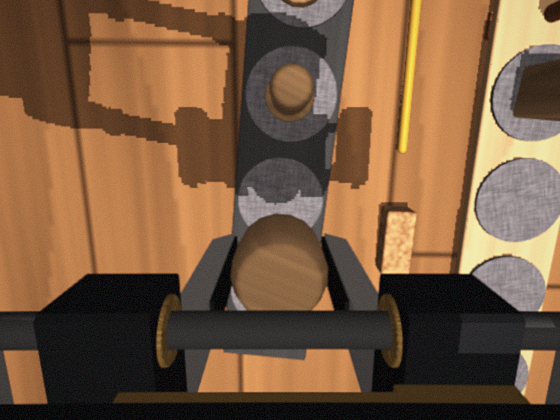

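The bun is over the third pad, and the leg is centred on the pad beyond at (292,90). Lowering the bun.

step_arm([
  [-0.3, [0, 0.1, -2], 0],
  [-0.3, [0, 0.1, -4.5], 0],
  [-0.3, [0, 0.1, -7], 0],
  [-0.3, [0, 0.1, -9], 0],
  [-0.3, [0, 0.1, -9.3], 0],
])

```text
time: 18.85
tcp_pos: [0.4541, 0.0105, 0.0607]
ee_rot: [-3.122, -0.003, 1.58]
force: [-0.8, -0.2, -0.3]
opening: 0.0454
```

step_arm([
  [-0.3, [0, 0, 0], 0],
])

```text
time: 18.93
tcp_pos: [0.4549, 0.0105, 0.0598]
ee_rot: [-3.12, -0.004, 1.58]
force: [0.4, 0.1, -0.7]
opening: 0.0453
```

step_arm([
  [-0.3, [-0.15, 0, -0.5], 0],
  [-0.3, [-0.15, 0, -1.0], 0],
  [-0.3, [-0.15, 0, -1.4], 0],
  [-0.3, [-0.15, 0, -1.5], 0],
  [-0.3, [-0.15, 0, -1.5], 0],
])

```text
time: 19.35
tcp_pos: [0.4535, 0.0105, 0.0449]
ee_rot: [-3.12, -0.004, 1.58]
force: [-0.7, 0.5, 0.3]
opening: 0.0451
```

step_arm([
  [-0.3, [0, 0, -0.1], 0],
  [-0.3, [0, 0, -0.2], 0],
  [-0.3, [0, 0, -0.25], 0],
])

```text
time: 19.6
tcp_pos: [0.4538, 0.0105, 0.0428]
ee_rot: [-3.121, -0.004, 1.58]
force: [-1.1, 0.1, 6.3]
opening: 0.0452
```

step_arm([
  [0, [0, 0, 0], 0],
  [0.1, [0, 0, 0], 0],
  [0.3, [0, 0, 0], 0],
  [0.5, [0, 0, 0], 0],
  [0.5, [0, 0, 0], 0],
])

```text
time: 20.02
tcp_pos: [0.4538, 0.0104, 0.0428]
ee_rot: [-3.121, -0.004, 1.58]
force: [-0.8, 0.5, -0.3]
opening: 0.0676
```

step_arm([
  [0.5, [0, 0, 1.5], 0],
  [0.5, [0, 0, 5], 0],
  [0.5, [0, 0, 9], 0],
  [0.5, [0, 0, 13], 0],
  [0.5, [0, 0, 16], 0],
])

```text
time: 20.43
tcp_pos: [0.4544, 0.0104, 0.2059]
ee_rot: [-3.124, -0.003, 1.58]
force: [0.4, 0.7, 0.4]
opening: 0.0704
```

step_arm([
  [0.5, [3.5, 1.5, 0], -1.5],
  [0.5, [7, 3, 0], -3],
  [0.5, [10.5, 4.5, 0], -4.5],
  [0.5, [14, 6, 0], -6],
  [0.5, [17.5, 7.5, 0], -6],
])

```text
time: 20.85
tcp_pos: [0.6308, 0.0862, 0.2059]
ee_rot: [-3.124, -0.003, 1.474]
force: [-0.0, 0.3, 0.1]
opening: 0.0703
```

step_arm([
  [0.5, [2.5, 1.1, 0], 0],
  [0.5, [3.7, 1.7, 0], 0],
  [0.5, [3.7, 1.7, 0], 0],
  [0.5, [3.7, 1.7, 0], 0],
])

```text
time: 21.18
tcp_pos: [0.6673, 0.1033, 0.2048]
ee_rot: [-3.122, -0.002, 1.475]
force: [0.7, -0.8, 0.0]
opening: 0.0705
```

```bash
python3 w.py w8;  python3 -c "
from h import *
im=robot.read_camera('side'); cv2.imwrite('pics/s8.png',im[:,:,::-1])"
```

```text
21.1833 [0.6673 0.1033 0.2048] [-3.1219e+00 -2.4000e-03  1.4749e+00] 0.0705 [0.05 0.44 1.27 0.01 1.44 0.14]
```

View pics/w8.png

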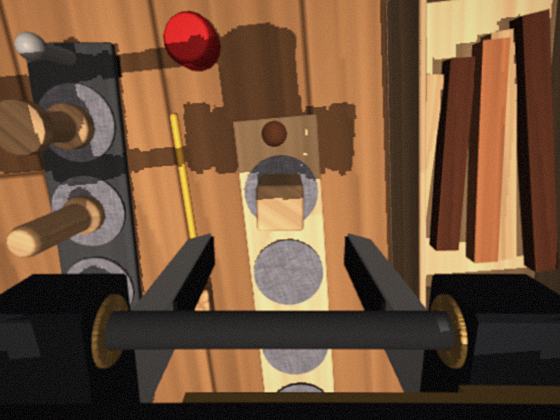

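View pics/s8.png

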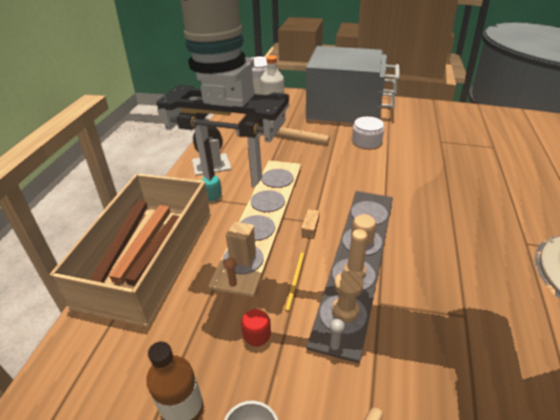

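The wrist view shows the block square to the jaws, with its top from about (257,190) to (304,230). The placed feet are all upright.

```bash
python3 - <<'E'
from h import *
f=np.load("pics/w8.npz"); W=wrist_w2c(f["pos"],f["rpy"])
im=cv2.imread("pics/w8.png"); cv2.imwrite("pics/w8c.png",cv2.resize(im[140:250,230:330],None,fx=5,fy=5,interpolation=2))
B=onz("wrist",[(257,192),(303,192),(304,230),(258,231)],.09,W)[:,:2];print(B.mean(0),np.ptp(B,0),proj("wrist",[[.6665,.102,.09]],W))
E
```

```text
[0.66598548 0.09853681] [0.04081257 0.03634046] [[280.68276373 207.45515314]]
```

View pics/w8c.png

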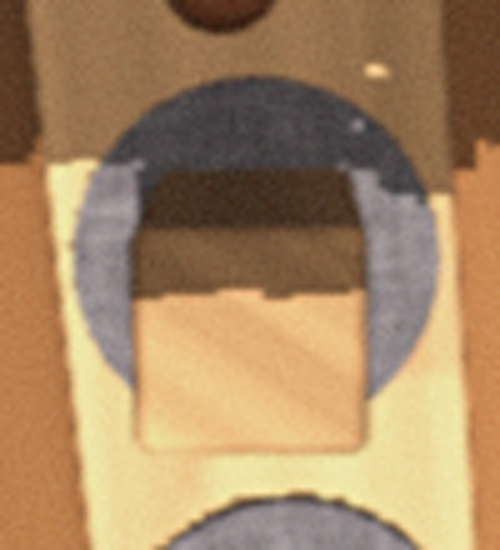

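The top face centre is (280,208), which agrees with (.6665, .102) to within 1 mm.

step_arm([
  [0.5, [0, -0.15, -2], 0],
  [0.5, [0, -0.15, -4.5], 0],
  [0.5, [0, -0.15, -7], 0],
  [0.5, [0, -0.15, -8], 0],
  [0.5, [0, -0.15, -8], 0],
])

```text
time: 21.7
tcp_pos: [0.6635, 0.1005, 0.1235]
ee_rot: [-3.117, -0.002, 1.473]
force: [-0.1, 0.4, 0.4]
opening: 0.0704
```

step_arm([
  [0.5, [0.1, 0, -2], 0],
  [0.5, [0.1, 0, -4.5], 0],
  [0.5, [0.1, 0, -6], 0],
  [0.5, [0.1, 0, -6.6], 0],
  [0.5, [0.1, 0, -6.6], 0],
])

```text
time: 22.12
tcp_pos: [0.664, 0.1002, 0.0574]
ee_rot: [-3.116, -0.001, 1.473]
force: [0.7, -0.2, -0.0]
opening: 0.0704
```

step_arm([
  [0.5, [0, 0, 0], 0],
])

```text
time: 22.2
tcp_pos: [0.665, 0.1002, 0.059]
ee_rot: [-3.118, -0.002, 1.473]
force: [0.9, 0.2, -0.7]
opening: 0.0703
```

step_arm([
  [0.5, [0.15, 0.17, -0.2], 0],
  [0.2, [0.15, 0.17, -0.2], 0],
  [0, [0.15, 0.17, -0.2], 0],
  [-0.1, [0.15, 0.17, -0.2], 0],
  [-0.4, [0.15, 0.17, -0.2], 0],
])

```text
time: 22.62
tcp_pos: [0.6667, 0.1019, 0.0575]
ee_rot: [-3.119, -0.002, 1.473]
force: [-0.6, 0.1, 0.4]
opening: 0.0472
```

step_arm([
  [-0.4, [0, 0, 0], 0],
  [-0.4, [0, 0, 0], 0],
  [-0.4, [0, 0, 0], 0],
])

```text
time: 22.87
tcp_pos: [0.6665, 0.102, 0.0576]
ee_rot: [-3.119, -0.002, 1.473]
force: [-0.3, 0.1, 1.9]
opening: 0.0398
```

step_arm([
  [-0.4, [0, 0, 1], 0],
  [-0.4, [0, 0, 3], 0],
  [-0.4, [0, 0, 6], 0],
  [-0.4, [0, 0, 9], 0],
  [-0.4, [0, 0, 12], 0],
])

```text
time: 23.28
tcp_pos: [0.6663, 0.1019, 0.1791]
ee_rot: [-3.118, -0.002, 1.473]
force: [0.7, 0.1, 0.3]
opening: 0.04
```

step_arm([
  [-0.4, [-1.5, -2, 0], 0],
  [-0.4, [-3.5, -5, 0], 0],
  [-0.4, [-5.5, -8, 0], 0],
  [-0.4, [-7.5, -11, 0], 0],
  [-0.4, [-10, -14, 0], 0],
])

```text
time: 23.7
tcp_pos: [0.5661, -0.0393, 0.1797]
ee_rot: [-3.12, -0.001, 1.474]
force: [0.8, -1.2, -0.1]
opening: 0.0398
```

step_arm([
  [-0.4, [-3, -1.2, 0], 0],
  [-0.4, [-6, -2.5, 0], 0],
  [-0.4, [-9, -3.5, 0], 0],
  [-0.4, [-11.5, -4, 0], 0],
  [-0.4, [-12, -4.1, 0], 0],
])

```text
time: 24.12
tcp_pos: [0.4415, -0.0805, 0.1802]
ee_rot: [-3.117, -0.001, 1.472]
force: [-0.6, 0.0, -1.7]
opening: 0.0402
```

```bash
python3 w.py w9
```

```text
24.1167 [ 0.4415 -0.0805  0.1802] [-3.1169e+00 -1.0000e-03  1.4722e+00] 0.0402 [-0.33  0.13  1.8  -0.    1.24 -0.23]
```

View pics/w9.png

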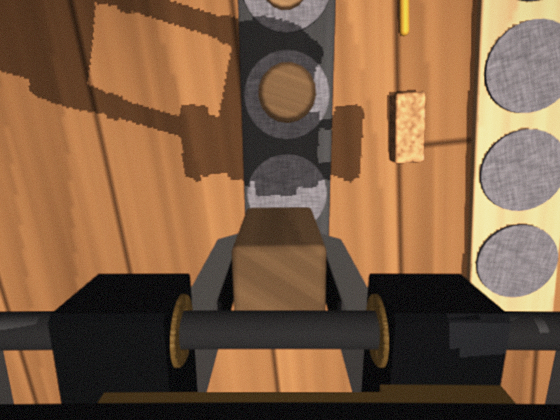

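step_arm([
  [-0.4, [0.45, 0.1, -2], 0],
  [-0.4, [0.45, 0.1, -4.5], 0],
  [-0.4, [0.45, 0.1, -7.5], 0],
  [-0.4, [0.45, 0.1, -9.7], 0],
  [-0.4, [0.45, 0.1, -10], 0],
])

```text
time: 24.58
tcp_pos: [0.4466, -0.0785, 0.0775]
ee_rot: [-3.114, -0.003, 1.473]
force: [-0.8, -0.1, -0.4]
opening: 0.0398
```

step_arm([
  [-0.4, [0, 0, 0], 0],
])

```text
time: 24.67
tcp_pos: [0.4474, -0.0783, 0.077]
ee_rot: [-3.113, -0.003, 1.473]
force: [0.5, 0.0, -1.5]
opening: 0.04
```

step_arm([
  [-0.4, [-0.15, -0.15, -0.6], 0],
  [-0.4, [-0.15, -0.15, -1.1], 0],
  [-0.4, [-0.15, -0.15, -1.6], 0],
  [-0.4, [-0.15, -0.15, -1.7], 0],
  [-0.4, [-0.15, -0.15, -1.7], 0],
])

```text
time: 25.08
tcp_pos: [0.446, -0.0798, 0.0601]
ee_rot: [-3.113, -0.003, 1.473]
force: [-0.8, -0.3, -0.6]
opening: 0.0397
```

step_arm([
  [-0.4, [0, 0.03, -0.1], 0],
  [-0.4, [0, 0.03, -0.2], 0],
  [-0.4, [0, 0.03, -0.25], 0],
])

```text
time: 25.33
tcp_pos: [0.4461, -0.0795, 0.0578]
ee_rot: [-3.114, -0.003, 1.473]
force: [0.1, -0.4, -0.6]
opening: 0.0402
```

step_arm([
  [-0.4, [0, 0, -0.1], 0],
  [-0.4, [0, 0, -0.1], 0],
])

```text
time: 25.5
tcp_pos: [0.4461, -0.0795, 0.0576]
ee_rot: [-3.114, -0.003, 1.473]
force: [-1.0, 0.8, 5.3]
opening: 0.0399
```

step_arm([
  [-0.1, [0, 0, 0], 0],
  [0, [0, 0, 0], 0],
  [0.2, [0, 0, 0], 0],
  [0.5, [0, 0, 0], 0],
  [0.5, [0, 0, 0], 0],
])

```text
time: 25.92
tcp_pos: [0.4462, -0.0795, 0.0575]
ee_rot: [-3.114, -0.003, 1.473]
force: [-0.4, 0.7, -0.2]
opening: 0.0636
```

step_arm([
  [0.5, [0, 0, 1.5], 0],
  [0.5, [0, 0, 5], 0],
  [0.5, [0, 0, 9], 0],
  [0.5, [0, 0, 13], 0],
  [0.5, [0, 0, 16], 0],
])

```text
time: 26.33
tcp_pos: [0.4468, -0.0797, 0.2206]
ee_rot: [-3.117, -0.002, 1.473]
force: [0.9, -0.3, -0.2]
opening: 0.0705
```

step_arm([
  [0.5, [-1, -3, 0.5], 0],
  [0.5, [-2, -7, 0.5], 0],
  [0.5, [-3, -11, 0.5], 0],
  [0.5, [-4, -14, 0.5], 0],
  [0.5, [-4, -14, 0.5], 0],
])

```text
time: 26.75
tcp_pos: [0.4056, -0.2249, 0.2255]
ee_rot: [-3.116, 0.002, 1.468]
force: [-0.3, -0.1, 0.6]
opening: 0.0707
```

```bash
python3 w.py w10;  python3 -c "
from h import *
for n in ('scene','side'):
  im=robot.read_camera(n); cv2.imwrite(f'pics/{n}10.png',im[:,:,::-1])"
```

```text
26.75 [ 0.4056 -0.2249  0.2255] [-3.1165e+00  1.5000e-03  1.4678e+00] 0.0707 [-0.64  0.11  1.69 -0.01  1.35 -0.54]
```

View pics/w10.png

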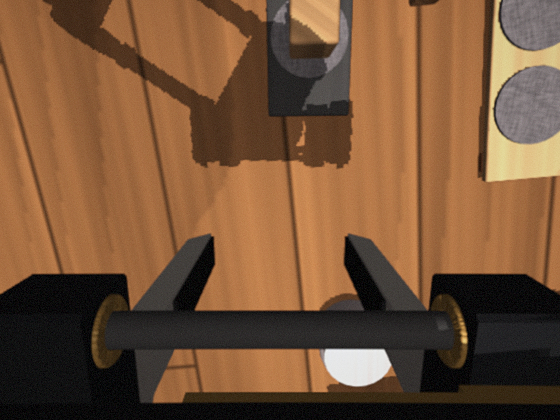

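View pics/scene10.png

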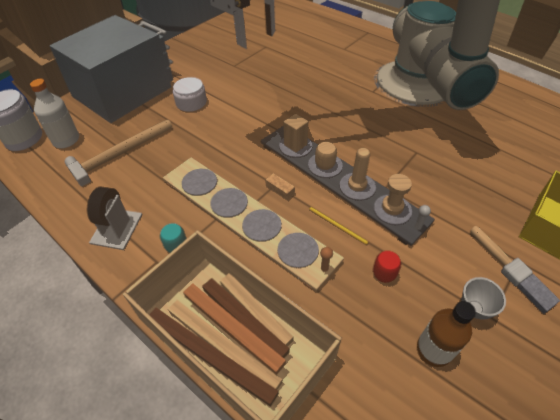

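View pics/side10.png

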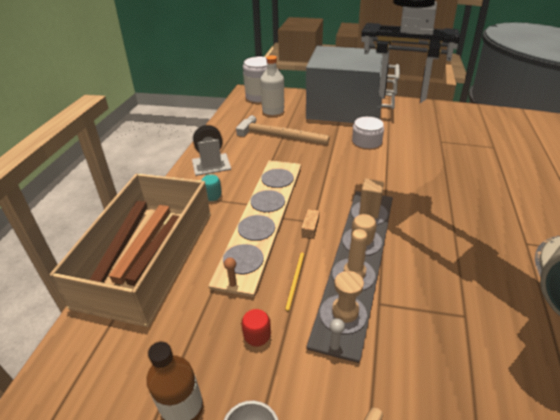

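All four feet are upright on the drying rack in the right order. I'll check the centring numerically from the foot tops before handing in.

```bash
python3 - <<'E'
from h import *
im=cv2.imread("pics/scene10.png"); cv2.imwrite("pics/s10c.png",cv2.resize(im[110:240,260:440],None,fx=4,fy=4,interpolation=2))
e=dict(spool=(.4692,.1888,.095),leg=(.461,.0993,.115),bun=(.4535,.0102,.07),block=(.446,-.0797,.09))
for k,v in e.items(): print(k,((proj("scene",v)[0]-[260,110]+.4)*4).round(0))
E
```

```text
spool [562. 292.]
leg [415. 168.]
bun [267. 150.]
block [143.  45.]
```

View pics/s10c.png

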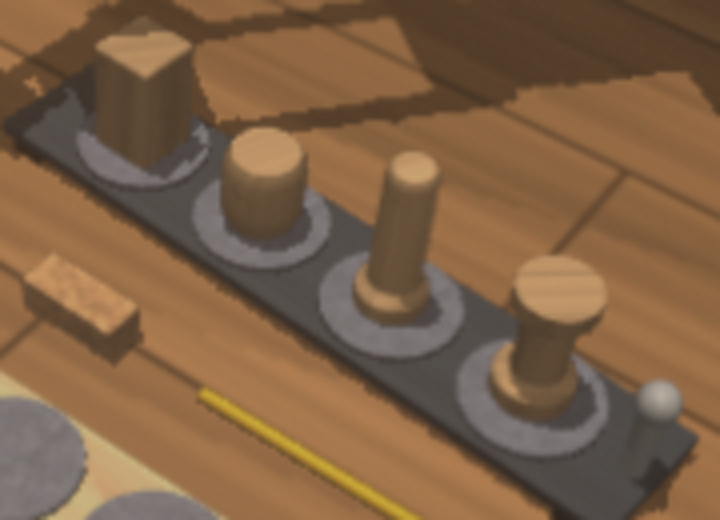

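```bash
python3 -c "
from rig import robot
print(robot.finish_job()); print(robot.get_obs()['time'])"
```

```text
the job is handed in; nothing more can be done
None
the job is handed in; nothing more can be done
```

All four feet are on the drying rack in reverse order. From its post they run spool, leg, bun, block; on the oiling rack it was block, bun, leg, spool. I handed the job in at about 27 s.

**Last checks:** The final pictures show every foot upright, with the oiling rack empty. The foot tops lie within about 1 pixel (roughly 2 mm) of where centred feet should appear. Each foot was set down with about 5–7 N of contact, and the gripper was well clear at hand-in.

**What went wrong:** The tool tilt crept up to 2.3° during fast descents. I partly corrected it before gripping the bun and lowered more slowly after that. The tool was still about 1.6° off vertical at the last placing, with no visible effect on the feet.

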